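# Reset the tripped saw and start it, dust collector first

## Task

The band saw has tripped its overload breaker. Push the breaker's popped-out pin fully home so that it stays in, then switch the dust collector on by pressing down the raised end of its wide rocker paddle until it has tipped fully over, and last press the saw's flat round start button fully down for a moment and let it spring back. Do not press the mushroom stop button beside it, pick nothing up, and leave the loose things on the bench where they stand.

Things in the scene. Friction and masses are not known exactly. Their poses are not given: they have to be found in the camera images.
- breaker: Overload breaker: a grey square box, 90 x 90 mm and 50 mm high, screwed to the bench, with one slim black pin in the middle of its top. Origin at the centre of its underside, z up. The three boxes change places with one another and are turned by up to 0.5 rad.
- reset_top (a point): Centre of the flat top of the breaker's pin (black, 18 mm across). Tripped, it stands up to 16 mm above the box's top; pushed home it has gone down to 8 mm above it, which is 5 mm above the 30 mm wide steel collar round it. This point moves with the pin.
- reset (a joint): How far the pin is pushed in, m: 0 fully popped out, 0.008 fully home (starts between 0 and 0.002). It slides straight down against about 3 N of friction, has no spring, and stays where it is left.
- collector: Dust collector's switch: a grey box, 130 mm (its x) by 90 mm (its y) and 70 mm high, screwed to the bench, with a wide off-white rocker paddle in a black frame on top. Origin at the centre of its underside, z up.
- paddle_raised (a point): The spot to press on the raised half of the rocker paddle: the middle of its width, 26 mm out from the pivot (the paddle's end is 36 mm out), on its upper face. The paddle is 72 mm long (along the box's x) and 44 mm wide, bent in a shallow V, pivoted across its middle 77 mm above the bench; the half towards the box's +x (away from the robot) starts raised. This point moves with the paddle: about 91 mm above the bench when off and 81 mm when fully over.
- paddle (a joint): Angle of the rocker paddle, rad: 0 off (+x half raised, other half level), 0.4 fully over, on (+x half level). Starts between 0 and 0.05. About 3 N at the spot tips it; it has no spring and stays where it is left.
- station: Saw's control station: a grey box, 100 mm (its x) by 170 mm (its y) and 60 mm high, screwed to the bench, with a flat start button and a mushroom stop button on top. Origin at the centre of its underside, z up.
- start_top (a point): Centre of the flat top of the start button: black, 28 mm across, in a 44 mm wide steel collar 12 mm high, 42 mm from the box's middle towards its +y. It stands 22 mm above the box's top and 10 mm above its collar. This point moves with it.
- start (a joint): How far the start button is pressed, m: 0 up, 0.006 fully down. Spring button: starts to move at 1.5 N, fully down at about 5 N, springs back when released.
- stop_top (a point): Centre of the top of the mushroom stop button (not to be pressed): black, domed, 42 mm across, standing 32 mm above the box's top, 84 mm from the start button towards the box's -y.
- stop (a joint): How far the mushroom stop button is pressed, m: 0 up, 0.008 fully down.
- glue_mid (a point): Centre of a loose white glue bottle, 56 mm across and 120 mm high, standing behind the boxes; leave it.
- offcut_mid (a point): Centre of a loose dark wood offcut, 45 x 110 x 32 mm high; leave it.
- tape_mid (a point): Centre of a loose grey tape measure, 40 x 72 mm and 65 mm high; leave it.
- dog_mid (a point): Centre of a loose round aluminium bench dog, 28 mm across and 60 mm high, standing to the left of the boxes; leave it.

How it is judged:
By the outcome, as a careful person would: the job done as asked, in the order asked, and still so for the second after the job is handed in, with the robot touching nothing.
It also fails if it takes over 58 s, if anything falls off the work surface, if the arm or the gripper's body presses on something with over 40 N, if the wrist force passes 120 N, or if a joint passes its speed limit or range.

## Robot

A 7-joint arm with a two-finger parallel gripper is mounted at the origin on the work surface. World frame = base frame: x ahead of the robot, y to its left, z up, the work surface at z = 0. Lengths are in m, angles in rad, forces in N, time in s.
With the tool pointing down it reaches from about 0.4 to 0.85 m from the base axis. Payload 6.9 kg.
Tool frame: the origin (TCP) lies at the very end of the fingers, on their centre line; the grasp point (between the pads) lies 19 mm behind it (r.grip_point_offset is the distance from the TCP to the grasp point, in m); y points along the fingers, z is the direction in which the jaws open and shut, and the axes are right-handed (so a half turn about y gives the same grasp; the last joint's range is limited). The gripper opens to 85 mm and grips with 20 to 120 N. Pads are 22 mm wide; open, the fingers measure 114 mm over their backs; the gripper's body (76 mm by 85 mm) begins 54 mm behind the grasp point. The pads swing forward as they close: fully open they stand 13 mm farther back than shut.
Start: joints at [-1.133, 0.507, -0.238, 1.5, 0.126, 1.149, -0.155], TCP at [0.204, 0.591, 0.231] pointing down, gripper open.
Joint ranges: [-3.08, 3.08], [-0.24, 2.05], [-1.43, 1.35], [0, 2.5], [-1.52, 4.66], [0.17, 1.96], [-2.89, 2.89]. Speed limits (rad/s): [2.39, 2.39, 3.14, 3.14, 3.14, 3.14, 3.14].

## Interface

Orientations are given as a unit quaternion [x, y, z, w].
In Python, from workcell import r gives the robot as it stands.
- The arm moves only by the tool jog_arm, never from a script. Its argument "commands" is a list of rows, each an object with "xyz": the shift along the tool's x, y, z in cm, a list of three; "yaw": the turn about the tool's y in degrees; "claw": the gripper command: -1 is fully open, 1 is shut, values between are in proportion. A call has 1 to 5 rows; each row is the pose to reach, as a shift and turn from the pose commanded when the call began, along the tool's axes at that moment; what a row does not reach only later rows make up. A row lasts 1/12 s, in which the tool goes at most 41.7 mm and 7.16 degrees, less where a joint would pass 70% of its speed; a pose out of reach is approached as far as the arm can. A call with a gripper value outside its range is refused whole. The fingers move at their own pace and stop on an object; "grip_force" is the grip in N (left out, the last holds). Time passes only in rows, so rows that repeat a pose let the fingers close. It gives the time, the measured TCP pose, the force and the opening at its end, in the units of the state.
- r.get_state(): the state, without advancing time (a new reading comes with each control period).
- r.snapshot(name): name is "side" or "top" or "wrist"; returns a dict with "pixels" (420x560x3 uint8, red, green, blue), "z_map" (420x560 float32, m along the optical axis (not along the pixel's ray), 0 where there is no reading), "vertical_fov" (degrees; the focal length in pixels is half the picture's height over the tangent of half this angle, whatever the lens; pixels are square), "cx", "cy" (the principal point, pixels), "position" and "rotation" of the camera in the world. Camera axes: x right, y down, z forward; pixel columns grow to the right and rows downward; lengths in m; the calibration is good to about 2 mm. A picture is of the moment at which its call begins.
- r.close_job(): hands the job in, once; it reports no verdict.
Trained networks look in a picture, given as the dict that the camera call returned (one of the last four; its "shot" number tells which), for a name from the list of things; names that differ only in an ending like _2 or _b are one class to them, and where a whole thing is asked for, a point or a joint stands for the part that bears it (a point fixed in the world has none). Each returns a list of dicts, best first, with "p" (0 to 1); they miss things now and then, are a little off and sometimes report something else, mostly with a low value. They report only what shows in the picture. A call takes as long as a camera call.
- r.spot_in(picture, target): "location" ([column, row] in pixels, amid what is visible of it).
- r.masks_of(picture, target): "mask" (420x560 bool, what is visible of it) and "location" ([column, row] in pixels, amid what is visible of it).
The state is a dict: "time_s": time; "joint_positions": joint angles; "qvel": joint speeds; "joint_efforts": joint torques, N m; "tool_pos": TCP position; "eef_rot": TCP orientation; "force": force on the tool from outside, world axes, zero at the start; "wrist_torque": the same for the moment, N m; "width": finger opening in m.
Only numpy, scipy, OpenCV 4.12 (cv2) and the standard library are available. Lean on these libraries where they do the work, as an engineer would, in place of code of your own. Each camera call takes 0.05 s, during which the arm holds its last target.

## Working session

There is one attempt and no reset: what is moved stays moved. The work goes in short steps, Python scripts to look and compute and a tool call to move; the robot and the scene stay as the last step left them, time stands still between calls to the robot, and variables do not carry over. Pictures are saved under pics/ and viewed, and the job is handed in when it is done.

Besides the shell and the picture viewer there is one more tool, called after ">>>" as name(argument=value, ...) on one line, values as JSON. jog_arm: Moves the arm, as the interface text tells. Its arguments: {"type":"object","properties":{"commands":{"type":"array","items":{"type":"object","properties":{"xyz":{"type":"array","items":{"type":"number"}},"yaw":{"type":"number"},"claw":{"type":"number"}}}},"grip_force":{"type":"number"}},"required":["commands"]}

```bash
mkdir -p pics; ls
cat > h.py <<'E'
import numpy as np, cv2
from workcell import r
from scipy.spatial.transform import Rotation as R
def rot(s):
    m=np.array(s["rotation"],float)
    return m if m.shape==(3,3) else R.from_quat(m).as_matrix()
def world(s):
    z=s["z_map"]; h,w=z.shape; f=h/2/np.tan(np.radians(s["vertical_fov"])/2)
    v,u=np.mgrid[:h,:w]
    P=np.stack([(u-s["cx"])/f*z,(v-s["cy"])/f*z,z],-1)
    return P@rot(s).T+np.array(s["position"])
def save(s,n): cv2.imwrite(f"pics/{n}.png",s["pixels"][...,::-1])
E
python3 - <<'E'
from h import *
st=r.get_state(); print({k:np.round(v,3) for k,v in st.items()})
for n in ("top","side"):
    s=r.snapshot(n); save(s,n+"1"); W=world(s); print(n,np.round(s["position"],3),s["vertical_fov"])
    np.save(n+"W.npy",W)
    for t in ("reset_top","paddle_raised","start_top","stop_top","breaker","collector","station","glue_mid","offcut_mid","tape_mid","dog_mid"):
        for d in r.spot_in(s,t)[:2]:
            c,q=np.round(d["location"]).astype(int); print(t,round(d["p"],2),c,q,np.round(W[q,c],3))
E
```

```text
pics
{'time_s': np.float64(0.0), 'joint_positions': array([-1.134,  0.508, -0.237,  1.501,  0.126,  1.149, -0.155]), 'qvel': array([ 0.001,  0.   , -0.002, -0.001,  0.002,  0.001,  0.001]), 'joint_efforts': array([ 0.0000e+00, -6.2063e+01, -2.1870e+00, -2.4963e+01,  1.3000e-02,
        1.2000e-02,  0.0000e+00]), 'tool_pos': array([0.204, 0.59 , 0.23 ]), 'eef_rot': array([ 0.698, -0.117,  0.117, -0.697]), 'force': array([-0.201, -1.039,  0.427]), 'wrist_torque': array([-0.026,  0.006,  0.03 ]), 'width': np.float64(0.086)}
top [0.483 0.059 1.012] 48.804830132574295
reset_top 0.41 315 242 [0.566 0.002 0.064]
paddle_raised 0.8 201 265 [0.515 0.231 0.086]
start_top 0.65 128 267 [0.51  0.386 0.059]
start_top 0.62 419 271 [ 0.509 -0.202  0.084]
stop_top 0.56 461 267 [ 0.518 -0.281  0.095]
breaker 0.83 312 242 [0.565 0.009 0.069]
breaker 0.58 315 244 [0.561 0.003 0.066]
collector 0.88 204 266 [0.513 0.225 0.083]
collector 0.39 320 165 [ 0.72  -0.006  0.095]
station 0.97 433 268 [ 0.516 -0.236  0.062]
glue_mid 0.65 321 166 [ 0.718 -0.008  0.093]
offcut_mid 0.65 231 171 [0.721 0.183 0.032]
offcut_mid 0.23 418 271 [ 0.509 -0.2    0.082]
tape_mid 0.59 402 172 [ 0.714 -0.179  0.064]
dog_mid 0.45 461 267 [ 0.518 -0.281  0.095]
side [ 0.031 -0.77   0.962] 42.57491787498674
reset_top 0.57 271 221 [0.561 0.003 0.066]
paddle_raised 0.91 205 173 [0.518 0.238 0.085]
stop_top 0.61 340 304 [ 0.518 -0.296  0.09 ]
breaker 0.7 273 232 [ 0.552 -0.018  0.051]
collector 0.72 207 189 [0.494 0.19  0.075]
station 0.62 327 307 [ 0.507 -0.271  0.062]
glue_mid 0.56 331 199 [ 0.718 -0.033  0.079]
tape_mid 0.78 374 248 [ 0.701 -0.206  0.06 ]
dog_mid 0.59 181 156 [0.519 0.379 0.055]
```

View pics/top1.png

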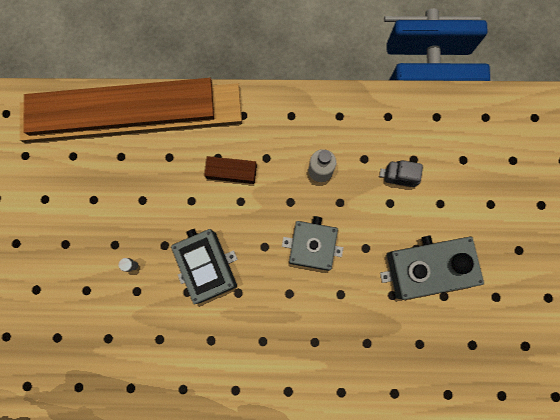

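View pics/side1.png

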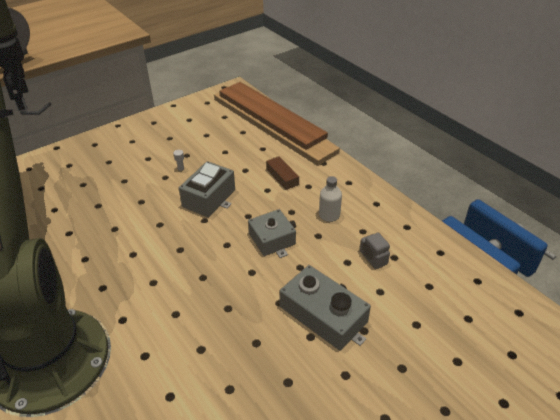

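Run:
```python
import numpy as np,cv2
W=np.load("topW.npy")
def reg(cx,cy,rad,z0,z1):
    m=(W[...,2]>z0)&(W[...,2]<z1)&(np.hypot(W[...,0]-cx,W[...,1]-cy)<rad)
    return W[m]
for n,a in dict(pin=(.561,.003,.03,.0585,.08),start=(.509,-.2,.04,.0755,.1),stop=(.518,-.285,.04,.08,.11),dog=(.51,.386,.04,.05,.08)).items():
    p=reg(*a); print(n,len(p),p.mean(0).round(4),((p.min(0)+p.max(0))/2).round(4),np.percentile(p[:,2],[5,50,95]).round(4))
for n,a in dict(breaker=(.565,.003,.09,.042,.057),collector=(.515,.22,.1,.06,.12),station=(.515,-.24,.13,.052,.1)).items():
    p=reg(*a); rc=cv2.minAreaRect((p[:,:2]*1000).astype(np.float32)); print(n,len(p),rc)
# paddle profile
p=reg(.515,.22,.09,.06,.12)
for x in np.arange(.44,.6,.006):
    q=p[(abs(p[:,0]-x)<.003)&(abs(p[:,1]-.23)<.012)]
    if len(q): print(round(x,3),np.median(q[:,2]).round(4))
```

```text
pin 62 [0.5609 0.0063 0.066 ] [0.5614 0.0065 0.0645] [0.0635 0.0661 0.0692]
start 168 [ 0.5094 -0.2032  0.0815] [ 0.5094 -0.203   0.0814] [0.076  0.0819 0.0843]
stop 367 [ 0.5258 -0.2844  0.0897] [ 0.5261 -0.286   0.0881] [0.0837 0.0902 0.0941]
dog 158 [0.5152 0.3921 0.06  ] [0.515  0.3931 0.0581] [0.0529 0.0605 0.0636]
breaker 1793 ((561.3448486328125, 5.928417205810547), (89.9697265625, 90.34325408935547), 80.61326599121094)
collector 2842 ((514.5528564453125, 233.22097778320312), (130.39950561523438, 90.44719696044922), 24.29718589782715)
station 4162 ((517.728271484375, -245.19473266601562), (100.06835174560547, 170.4259033203125), 11.384676933288574)
0.44 0.0687
0.446 0.07
0.452 0.0703
0.458 0.0715
0.464 0.0737
0.47 0.0738
0.476 0.075
0.482 0.0834
0.488 0.083
0.494 0.083
0.5 0.083
0.506 0.0818
0.512 0.0827
0.518 0.0836
0.524 0.0846
0.53 0.0868
0.536 0.0898
0.542 0.0902
0.548 0.0913
0.554 0.0735
0.56 0.0737
0.566 0.0721
0.572 0.0708
0.578 0.0708
0.584 0.0705
0.59 0.0689
```

The top view shows the breaker at pixel (314,245), the collector at (204,266) with its paddle, and the station at (433,268), with start at (420,271) and stop at (461,264). The side view agrees. The fitted box sizes match those given. Next I'll work out the tool axes.

```bash
cat >> h.py <<'E'
T=dict(pin=(.5612,.0062),pad=(.5146+.026*np.cos(np.radians(24.3)),.2332+.026*np.sin(np.radians(24.3))),start=(.5094,-.2036))
def to(x,y,z):
    st=r.get_state(); M=R.from_quat(st["eef_rot"]).as_matrix()
    return (100*M.T@(np.array([x,y,z])-st["tool_pos"])).round(2)
E
python3 - <<'E'
from h import *
st=r.get_state(); print(R.from_quat(st["eef_rot"]).as_matrix().round(3)); print(T, to(*T["pin"],.14))
E
```

```text
[[ 0.945 -0.     0.326]
 [-0.326 -0.     0.945]
 [ 0.    -1.    -0.   ]]
{'pin': (0.5612, 0.0062), 'pad': (np.float64(0.5382964851925215), np.float64(0.24389937332373282)), 'start': (0.5094, -0.2036)} [ 52.85   9.13 -43.63]
```

>>> jog_arm(commands=[{"xyz":[3.1,0,-2.6],"claw":1},{"xyz":[6.2,0,-5.2],"claw":1},{"xyz":[9.3,0,-7.8],"claw":1},{"xyz":[12.4,0,-10.4],"claw":1},{"xyz":[15.5,0,-13],"claw":1}], grip_force=40)

```text
$.commands[0]: bad value
```

>>> jog_arm(commands=[{"xyz":[3.1,0,-2.6],"claw":1},{"xyz":[6.2,0,-5.2],"claw":1},{"xyz":[9.3,0,-7.8],"claw":1},{"xyz":[12.4,0,-10.4],"claw":1},{"xyz":[15.5,0,-13],"claw":1}])

```text
$.commands[0]: bad value
```

Run:
```python
from h import *
st=r.get_state(); print(R.from_quat(st["eef_rot"]).as_matrix().round(3)); print(st["time_s"],st["tool_pos"],st["width"],to(*T["pin"],.14))
```

```text
[[ 0.945 -0.     0.326]
 [-0.326 -0.     0.945]
 [ 0.    -1.    -0.   ]]
1.2 [0.20361147 0.59089084 0.23126584] 0.08534985259392541 [ 52.85   9.13 -43.63]
```

>>> jog_arm(commands=[{"xyz":[3.1,0,-2.6],"yaw":0,"claw":1},{"xyz":[6.2,0,-5.2],"yaw":0,"claw":1},{"xyz":[9.3,0,-7.8],"yaw":0,"claw":1},{"xyz":[12.4,0,-10.4],"yaw":0,"claw":1},{"xyz":[15.5,0,-13],"yaw":0,"claw":1}], grip_force=40)

```text
time_s: 1.62
tool_pos: [0.3085, 0.4158, 0.2313]
eef_rot: [-0.697, 0.117, -0.117, 0.697]
force: [0.6, 0.7, -0.5]
width: 0.0258
```

>>> jog_arm(commands=[{"xyz":[3.1,0,-2.6],"yaw":0,"claw":1},{"xyz":[6.2,0,-5.2],"yaw":0,"claw":1},{"xyz":[9.3,0,-7.8],"yaw":0,"claw":1},{"xyz":[12.4,0,-10.4],"yaw":0,"claw":1},{"xyz":[15.5,0,-13],"yaw":0,"claw":1}])

```text
time_s: 2.03
tool_pos: [0.4127, 0.2423, 0.2317]
eef_rot: [-0.697, 0.117, -0.117, 0.698]
force: [0.4, 0.6, 0.2]
width: -0.0001
```

Run:
```python
from h import *
st=r.get_state(); print(R.from_quat(st["eef_rot"]).as_matrix().round(3)); print(st["time_s"],st["tool_pos"],st["width"],to(*T["pin"],.14))
```

```text
[[ 0.945  0.001  0.326]
 [-0.326  0.     0.945]
 [ 0.001 -1.     0.001]]
2.0333 [0.41272784 0.24230998 0.23165357] -0.00014112921365998511 [ 21.72   9.17 -17.49]
```

>>> jog_arm(commands=[{"xyz":[3.1,0,-2.5],"yaw":0,"claw":1},{"xyz":[6.2,0,-5],"yaw":0,"claw":1},{"xyz":[9.3,0,-7.5],"yaw":0,"claw":1},{"xyz":[12.4,0,-10],"yaw":0,"claw":1},{"xyz":[15.5,0,-12.5],"yaw":0,"claw":1}])

```text
time_s: 2.45
tool_pos: [0.5186, 0.0736, 0.2316]
eef_rot: [-0.697, 0.116, -0.117, 0.697]
force: [1.1, 0.7, -1.2]
width: 0.0
```

>>> jog_arm(commands=[{"xyz":[3.1,0,-2.5],"yaw":0,"claw":1},{"xyz":[6.2,0,-5],"yaw":0,"claw":1},{"xyz":[6.2,4,-5],"yaw":0,"claw":1},{"xyz":[6.2,8,-5],"yaw":0,"claw":1},{"xyz":[6.2,9.2,-5],"yaw":0,"claw":1}])

```text
time_s: 2.87
tool_pos: [0.5577, 0.0069, 0.1344]
eef_rot: [0.698, -0.12, 0.115, -0.697]
force: [-2.3, -0.0, -1.0]
width: -0.0002
```

Run:
```python
from h import *
s=r.snapshot("top");save(s,"top2");s=r.snapshot("side");save(s,"side2");s=r.snapshot("wrist");save(s,"wrist2")
st=r.get_state(); print(R.from_quat(st["eef_rot"]).as_matrix().round(3)); print(st["time_s"],st["tool_pos"],st["force"],to(*T["pin"],.07))
```

```text
[[ 0.945 -0.002  0.326]
 [-0.326 -0.     0.945]
 [-0.002 -1.    -0.001]]
3.0167 [0.5596874  0.00789887 0.13861632] [-0.22315886  0.7168853   0.71116069] [ 0.21  6.86 -0.11]
```

View pics/wrist2.png

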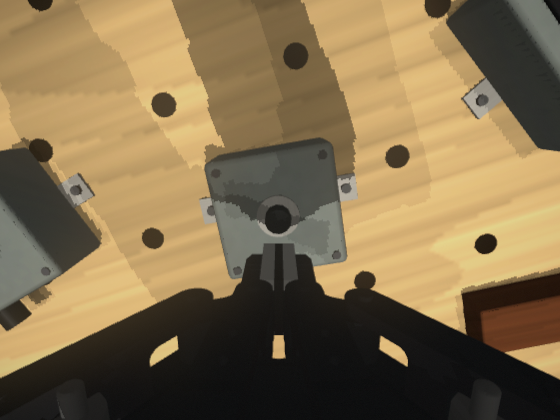

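View pics/side2.png

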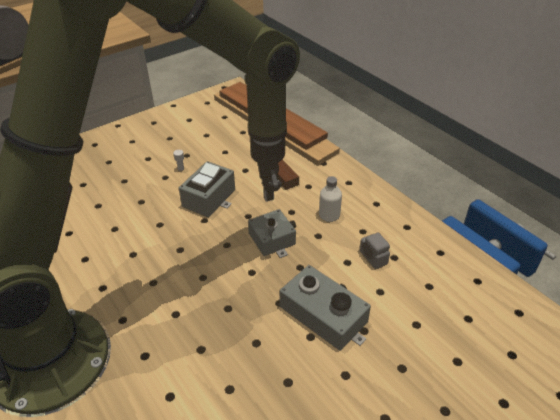

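The wrist view shows the shut fingertips (278,250) in line with the pin (278,217).

>>> jog_arm(commands=[{"xyz":[0.1,2.5,-0.1],"yaw":0,"claw":1},{"xyz":[0.1,5,-0.1],"yaw":0,"claw":1},{"xyz":[0.1,6.2,-0.1],"yaw":0,"claw":1},{"xyz":[0.1,6.8,-0.1],"yaw":0,"claw":1},{"xyz":[0.1,6.8,-0.1],"yaw":0,"claw":1}])

```text
time_s: 3.43
tool_pos: [0.5613, 0.0069, 0.0717]
eef_rot: [-0.697, 0.116, -0.117, 0.697]
force: [-1.0, 0.6, -0.4]
width: 0.0001
```

Run:
```python
from h import *
s=r.snapshot("wrist");save(s,"wrist3")
st=r.get_state(); print(st["time_s"],st["tool_pos"],st["force"],to(*T["pin"],.058))
```

```text
3.4833 [0.56167392 0.00688404 0.07244991] [-0.14567854  0.29402659  0.84258011] [-0.02  1.44 -0.08]
```

View pics/wrist3.png

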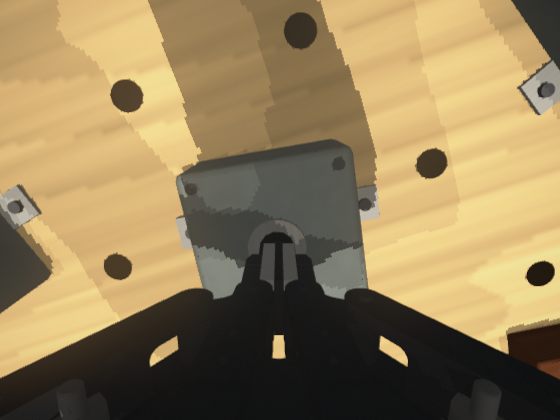

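The fingers are above the pin and centred on it. I'll press in small steps.

>>> jog_arm(commands=[{"xyz":[0,0.4,0],"yaw":0,"claw":1},{"xyz":[0,0.7,0],"yaw":0,"claw":1},{"xyz":[0,1.0,0],"yaw":0,"claw":1},{"xyz":[0,1.2,0],"yaw":0,"claw":1},{"xyz":[0,1.3,0],"yaw":0,"claw":1}])

```text
time_s: 3.9
tool_pos: [0.5618, 0.0067, 0.0587]
eef_rot: [-0.697, 0.116, -0.118, 0.698]
force: [1.4, 1.0, 2.8]
width: -0.0002
```

>>> jog_arm(commands=[{"xyz":[0,0.1,0],"yaw":0,"claw":1},{"xyz":[0,0.2,0],"yaw":0,"claw":1},{"xyz":[0,0.2,0],"yaw":0,"claw":1}])

```text
time_s: 4.15
tool_pos: [0.5618, 0.0068, 0.0578]
eef_rot: [-0.697, 0.116, -0.118, 0.698]
force: [-0.8, -0.6, 13.4]
width: -0.0002
```

>>> jog_arm(commands=[{"xyz":[0,0.1,0],"yaw":0,"claw":1},{"xyz":[0,0.1,0],"yaw":0,"claw":1}])

```text
time_s: 4.32
tool_pos: [0.5619, 0.0067, 0.0576]
eef_rot: [-0.697, 0.116, -0.118, 0.698]
force: [-2.7, 0.3, 21.7]
width: 0.0003
```

Run:
```python
from h import *
st=r.get_state(); print(st["time_s"],st["tool_pos"],st["force"],to(*T["pad"],.15))
```

```text
4.3167 [0.56186433 0.00674588 0.05761809] [-2.70325377  0.30197168 21.65399795] [-9.93 -9.24 21.66]
```

The pin is at its hard stop: 0.0578 expected 0.058, with the force rising. I'll lift and move to the paddle.

>>> jog_arm(commands=[{"xyz":[0,-3,0],"yaw":0,"claw":1},{"xyz":[0,-6.5,0],"yaw":0,"claw":1},{"xyz":[0,-9.6,0],"yaw":0,"claw":1},{"xyz":[-1.6,-9.6,3.5],"yaw":0,"claw":1},{"xyz":[-3.2,-9.6,7],"yaw":0,"claw":1}])

```text
time_s: 4.73
tool_pos: [0.5543, 0.0812, 0.1533]
eef_rot: [0.697, -0.118, 0.12, -0.697]
force: [0.3, 0.5, -0.5]
width: -0.0001
```

>>> jog_arm(commands=[{"xyz":[-1.6,0,3.5],"yaw":0,"claw":1},{"xyz":[-3.2,0,7],"yaw":0,"claw":1},{"xyz":[-4.8,0,10.5],"yaw":0,"claw":1},{"xyz":[-6.7,0,14.6],"yaw":0,"claw":1},{"xyz":[-6.7,0,14.6],"yaw":0,"claw":1}])

```text
time_s: 5.15
tool_pos: [0.5342, 0.2532, 0.1508]
eef_rot: [-0.696, 0.114, -0.112, 0.7]
force: [-0.9, 1.4, 0.6]
width: -0.0001
```

Run:
```python
from h import *
s=r.snapshot("wrist");save(s,"wrist4")
s=r.snapshot("top");save(s,"top4"); W=world(s)
m=(W[...,2]>.0535)&(W[...,2]<.08)&(np.hypot(W[...,0]-.561,W[...,1]-.006)<.03);p=W[m];print(len(p),p.mean(0),np.percentile(p[:,2],[50,95]))
st=r.get_state(); print(st["time_s"],st["tool_pos"],st["force"],to(*T["pad"],.1))
```

```text
136 [0.55990691 0.00574234 0.05620082] [0.05542658 0.06012869]
5.25 [0.53584984 0.24606701 0.15059042] [ 0.2705287  -0.63528674 -0.22436509] [ 0.31  5.06 -0.13]
```

View pics/wrist4.png

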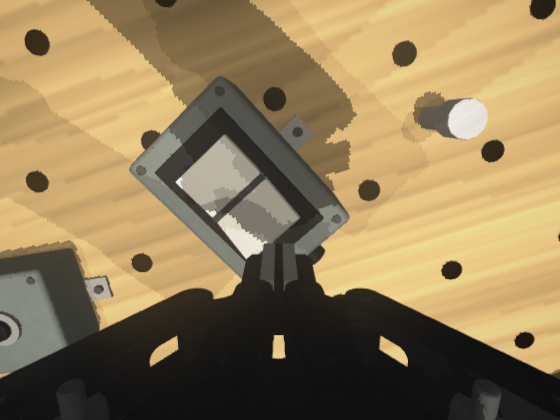

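The wrist view shows the paddle with its raised (+x) half at about (258,220), just ahead of the fingertips, so the tip should come down on it. The pin reads about 58 mm high (home).

>>> jog_arm(commands=[{"xyz":[0.2,2.5,-0.1],"yaw":0,"claw":1},{"xyz":[0.2,4.5,-0.1],"yaw":0,"claw":1},{"xyz":[0.2,5.3,-0.1],"yaw":0,"claw":1},{"xyz":[0.2,5.6,-0.1],"yaw":0,"claw":1},{"xyz":[0.2,5.9,-0.1],"yaw":0,"claw":1}])

```text
time_s: 5.67
tool_pos: [0.5391, 0.2402, 0.0922]
eef_rot: [0.698, -0.118, 0.117, -0.697]
force: [-0.5, -2.1, 2.5]
width: -0.0001
```

>>> jog_arm(commands=[{"xyz":[0,0.2,0],"yaw":0,"claw":1},{"xyz":[0,0.4,0],"yaw":0,"claw":1},{"xyz":[0,0.6,0],"yaw":0,"claw":1},{"xyz":[0,0.7,0],"yaw":0,"claw":1},{"xyz":[0,0.8,0],"yaw":0,"claw":1}])

```text
time_s: 6.08
tool_pos: [0.5401, 0.2419, 0.085]
eef_rot: [-0.697, 0.116, -0.118, 0.698]
force: [2.1, 0.3, 2.8]
width: -0.0004
```

>>> jog_arm(commands=[{"xyz":[0,0.2,0],"yaw":0,"claw":1},{"xyz":[0,0.3,0],"yaw":0,"claw":1},{"xyz":[0,0.4,0],"yaw":0,"claw":1},{"xyz":[0,0.4,0],"yaw":0,"claw":1}])

```text
time_s: 6.42
tool_pos: [0.5395, 0.2422, 0.0811]
eef_rot: [-0.697, 0.116, -0.117, 0.698]
force: [0.2, -0.2, 9.2]
width: -0.0003
```

>>> jog_arm(commands=[{"xyz":[0,0.1,0],"yaw":0,"claw":1},{"xyz":[0,0.2,0],"yaw":0,"claw":1},{"xyz":[0,0.2,0],"yaw":0,"claw":1}])

```text
time_s: 6.67
tool_pos: [0.5396, 0.2422, 0.0808]
eef_rot: [-0.697, 0.116, -0.117, 0.698]
force: [-3.3, -2.4, 23.6]
width: -0.0001
```

The paddle is at its stop at 81 mm, with the force rising. I'll lift and check it on the way to the start button.

>>> jog_arm(commands=[{"xyz":[0,-3,0],"yaw":0,"claw":1},{"xyz":[0,-6,0],"yaw":0,"claw":1},{"xyz":[0,-8,0],"yaw":0,"claw":1},{"xyz":[1.2,-8,-3.8],"yaw":0,"claw":1},{"xyz":[2.4,-8,-7.6],"yaw":0,"claw":1}])

```text
time_s: 7.08
tool_pos: [0.5364, 0.1644, 0.159]
eef_rot: [-0.697, 0.114, -0.115, 0.699]
force: [1.0, -0.6, 0.7]
width: 0.0001
```

>>> jog_arm(commands=[{"xyz":[1.2,0,-3.8],"yaw":0,"claw":1},{"xyz":[2.4,0,-7.6],"yaw":0,"claw":1},{"xyz":[3.6,0,-11.4],"yaw":0,"claw":1},{"xyz":[4.8,0,-15.2],"yaw":0,"claw":1},{"xyz":[4.8,0,-15.2],"yaw":0,"claw":1}])

```text
time_s: 7.5
tool_pos: [0.5311, -0.0073, 0.1577]
eef_rot: [0.699, -0.121, 0.12, -0.695]
force: [-0.9, -1.6, -0.9]
width: -0.0002
```

Run:
```python
from h import *
s=r.snapshot("top");save(s,"top5"); W=world(s)
c=np.array([.5146,.2332]);a=np.radians(24.3)
d=W[...,:2]-c; x=d@[np.cos(a),np.sin(a)]; y=d@[-np.sin(a),np.cos(a)]
for q in range(-36,37,8):
    m=(abs(x*1000-q)<4)&(abs(y)<.015); print(q,np.median(W[m][:,2]).round(4))
st=r.get_state(); print(st["time_s"],st["tool_pos"],st["force"],to(*T["start"],.15))
```

```text
-36 0.0746
-28 0.0937
-20 0.0908
-12 0.0869
-4 0.0839
4 0.0818
12 0.0819
20 0.0817
28 0.0816
36 0.0801
7.55 [ 0.53150415 -0.00275558  0.15768434] [-0.13432332  0.06771239  0.909539  ] [  4.61   0.82 -19.67]
```

The depth profile shows the paddle fully over, with the +x half level at 81–82 mm.

>>> jog_arm(commands=[{"xyz":[0.9,0,-3.9],"yaw":0,"claw":1},{"xyz":[1.8,0,-7.8],"yaw":0,"claw":1},{"xyz":[2.7,0,-11.7],"yaw":0,"claw":1},{"xyz":[3.7,0,-15.7],"yaw":0,"claw":1},{"xyz":[4.7,0,-19.6],"yaw":0,"claw":1}])

```text
time_s: 7.97
tool_pos: [0.5129, -0.1981, 0.1578]
eef_rot: [-0.697, 0.117, -0.115, 0.698]
force: [1.3, 0.2, -0.5]
width: -0.0001
```

>>> jog_arm(commands=[{"xyz":[0,1,0],"yaw":0,"claw":1},{"xyz":[0,2,0],"yaw":0,"claw":1}])

```text
time_s: 8.13
tool_pos: [0.5129, -0.1998, 0.1377]
eef_rot: [0.697, -0.118, 0.118, -0.697]
force: [-0.1, 1.0, -0.7]
width: -0.0
```

Run:
```python
from h import *
s=r.snapshot("wrist");save(s,"wrist6")
s=r.snapshot("side");save(s,"side6")
st=r.get_state(); print(st["time_s"],st["tool_pos"],st["force"],to(*T["start"],.082))
```

```text
8.2333 [ 0.51242895 -0.19571391  0.13614017] [-0.56613364  0.35598516 -0.116121  ] [-0.01  5.41 -0.85]
```

View pics/wrist6.png

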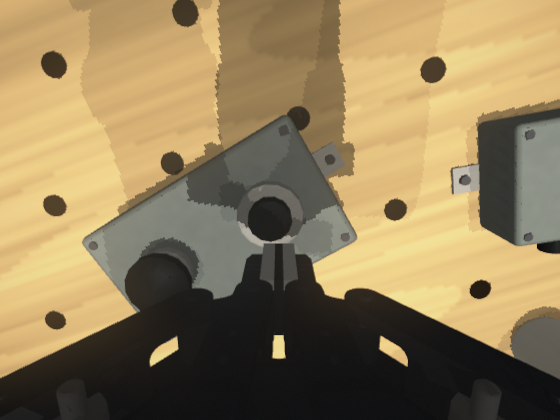

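View pics/side6.png

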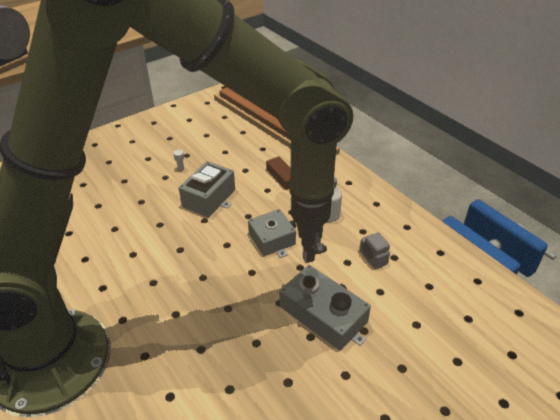

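Start is at (270,218), with the fingertips a few mm to its right and clear of the stop at (158,278). I'll correct sideways while coming down.

>>> jog_arm(commands=[{"xyz":[-0.1,1.5,-0.7],"yaw":0,"claw":1},{"xyz":[-0.1,3.0,-0.7],"yaw":0,"claw":1},{"xyz":[-0.1,3.8,-0.7],"yaw":0,"claw":1},{"xyz":[-0.1,4.2,-0.7],"yaw":0,"claw":1},{"xyz":[-0.1,4.2,-0.7],"yaw":0,"claw":1}])

```text
time_s: 8.65
tool_pos: [0.5103, -0.2025, 0.0956]
eef_rot: [-0.697, 0.117, -0.115, 0.698]
force: [-0.8, 0.3, -0.1]
width: -0.0001
```

Run:
```python
from h import *
st=r.get_state(); print(st["time_s"],st["tool_pos"],st["force"],to(*T["start"],.082))
```

```text
8.65 [ 0.51025978 -0.20252088  0.09558637] [-0.7683571   0.33507038 -0.06770971] [-0.04  1.36 -0.13]
```

>>> jog_arm(commands=[{"xyz":[0,0.5,0],"yaw":0,"claw":1},{"xyz":[0,1.0,0],"yaw":0,"claw":1},{"xyz":[0,1.4,0],"yaw":0,"claw":1},{"xyz":[0,1.7,0],"yaw":0,"claw":1},{"xyz":[0,1.9,0],"yaw":0,"claw":1}])

```text
time_s: 9.07
tool_pos: [0.5106, -0.2042, 0.0773]
eef_rot: [-0.697, 0.117, -0.117, 0.697]
force: [0.2, 0.1, 4.2]
width: 0.0
```

>>> jog_arm(commands=[{"xyz":[0,0.1,0],"yaw":0,"claw":1},{"xyz":[0,0.2,0],"yaw":0,"claw":1},{"xyz":[0,0.2,0],"yaw":0,"claw":1}])

```text
time_s: 9.32
tool_pos: [0.5105, -0.2043, 0.0761]
eef_rot: [-0.697, 0.117, -0.117, 0.697]
force: [-1.1, 2.9, 7.5]
width: -0.0002
```

>>> jog_arm(commands=[{"xyz":[0,0.1,0],"yaw":0,"claw":1},{"xyz":[0,0.2,0],"yaw":0,"claw":1},{"xyz":[0,0.2,0],"yaw":0,"claw":1}])

```text
time_s: 9.57
tool_pos: [0.5107, -0.2043, 0.0758]
eef_rot: [0.697, -0.116, 0.117, -0.697]
force: [-5.7, 3.3, 25.2]
width: -0.0004
```

>>> jog_arm(commands=[{"xyz":[0,-2,0],"yaw":0,"claw":1},{"xyz":[0,-5,0],"yaw":0,"claw":1},{"xyz":[0,-8.5,0],"yaw":0,"claw":1},{"xyz":[0,-12,0],"yaw":0,"claw":1},{"xyz":[-3,-13,0],"yaw":0,"claw":1}])

```text
time_s: 9.98
tool_pos: [0.4879, -0.1967, 0.2082]
eef_rot: [0.698, -0.113, 0.121, -0.697]
force: [1.4, 0.4, 1.5]
width: 0.0001
```

>>> jog_arm(commands=[{"xyz":[-3,0,1],"yaw":0,"claw":1},{"xyz":[-6,0,2],"yaw":0,"claw":1},{"xyz":[-6,0,2],"yaw":0,"claw":1},{"xyz":[-6,0,2],"yaw":0,"claw":1}])

```text
time_s: 10.32
tool_pos: [0.4305, -0.1556, 0.2037]
eef_rot: [0.697, -0.116, 0.117, -0.697]
force: [0.6, -0.5, -0.3]
width: 0.0003
```

Run:
```python
from h import *
s=r.snapshot("side");save(s,"side7")
s=r.snapshot("top");save(s,"top7"); W=world(s)
for n,a in dict(pin=(.561,.006,.02,.0545,.08),start=(.5094,-.2036,.04,.0745,.1),stop=(.526,-.285,.04,.08,.11)).items():
    m=(W[...,2]>a[3])&(W[...,2]<a[4])&(np.hypot(W[...,0]-a[0],W[...,1]-a[1])<a[2]);p=W[m]
    if len(p): print(n,len(p),p.mean(0).round(4),np.percentile(p[:,2],[50,95]).round(4))
for t in ("glue_mid","offcut_mid","tape_mid","dog_mid"):
    for d in r.spot_in(s,t)[:1]:
        c,q=np.round(d["location"]).astype(int); print(t,round(d["p"],2),c,q,np.round(W[q,c],3))
a=cv2.imread("pics/top1.png").astype(int);b=cv2.imread("pics/top7.png").astype(int)
st=r.get_state(); print(st["time_s"],st["tool_pos"],st["force"])
```

```text
pin 92 [0.5609 0.0059 0.0575] [0.0575 0.0608]
start 191 [ 0.5101 -0.2032  0.0809] [0.0817 0.085 ]
stop 369 [ 0.5258 -0.2844  0.0894] [0.0899 0.094 ]
glue_mid 0.77 323 165 [ 0.719 -0.011  0.1  ]
offcut_mid 0.62 322 166 [ 0.718 -0.01   0.094]
tape_mid 0.53 414 269 [ 0.513 -0.193  0.081]
dog_mid 0.49 128 265 [0.514 0.387 0.059]
10.6167 [ 0.43227885 -0.15667668  0.20299957] [-0.18373483 -0.21900381 -0.01239996]
```

View pics/top7.png

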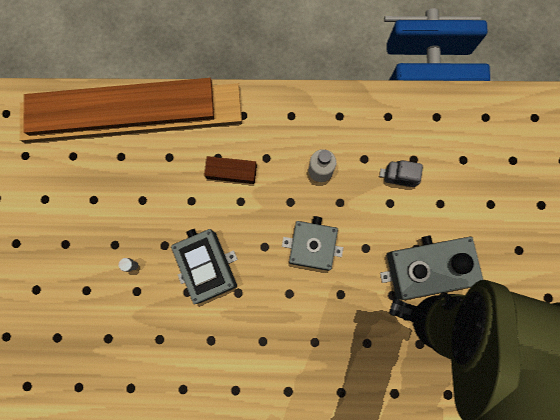

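View pics/side7.png

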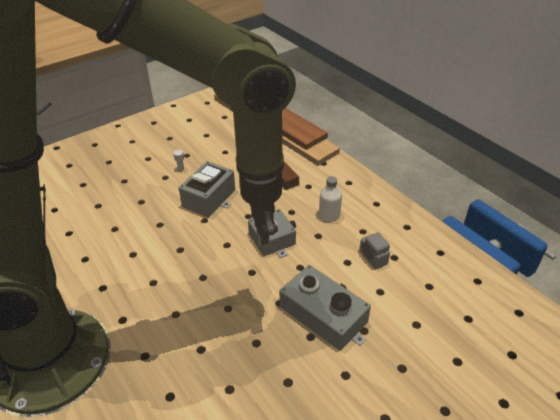

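The final top and side views show the pin low, the paddle over, and start back up at (420,271). Stop at (461,264) and the loose objects at (231,170), (322,166), (403,173) and (128,266) are unchanged, and the arm is clear of everything. I'm handing in.

```bash
python3 -c "
from workcell import r
print(r.close_job(), r.get_state()['time_s'])"
```

```text
the job is handed in; nothing more can be done
the job is handed in; nothing more can be done
```

I did all three steps in the order asked, using closed fingertips, and handed the job in after about 11 s of the 58 s allowed.

- **Breaker pin:** I pressed it to its hard stop. The tip reached 57.6 mm against the 58 mm expected, and the force rose to 22 N. In the last picture the pin's top still measures about 58 mm, so it has stayed in.
- **Dust collector paddle:** I pressed it fully over, stopping at 81 mm with 24 N. Afterwards the depth picture showed the raised half lying level at 81–82 mm.
- **Start button:** I pressed it to its stop at 76 mm with 25 N and released it. It measures about 82 mm again, so it has sprung back.
- **Everything else:** The stop button is at the same height as before (95th percentile 94 mm both times). The glue bottle, offcut, tape measure and bench dog look unmoved in the pictures, and the arm is clear of everything.

**Checks that disagreed:** in the last picture the detector gave wrong spots for the offcut and the tape measure. I judged those two by eye from the before and after top views.

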